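Clip the output gear onto a copier drive unit

TASK

The big output gear of the copier drive unit has ridden up its shaft and covers the groove near the shaft's end. Press the gear gently down until it is fully home, then take the loose retaining clip from the rubber mat by its tab and push it sideways into the groove, lying flat on the gear's hub, until it snaps fully home round the shaft. Let it go, do not force gear or clip, and leave the other things lying where they are.

Things in the scene. Friction and masses are not known exactly. Their poses are not given: they have to be found in the camera images.
- drive: Copier drive unit, fixed: an aluminium chassis 210 x 160 mm lying on the bench, its level plate 32 mm above it. Origin at the centre of its underside; x along the chassis, away from the end with the biggest gear; z up. Keep the clip's force on the unit (shaft and gear too) below 40 N and the fingers' below 60 N, knocks included.
- shaft_foot (a point): Plate top, on the axis of the upright 20 mm output shaft that carries the biggest gear: toothed rim 97 mm across, 20 mm thick, on it a flat-topped hub 52 mm across and 6 mm high. At the start the gear stands 7 to 13 mm above home, so its hub hides the groove. It slides straight down under about 5 N, then meets a hard stop, and stays where left.
- groove_low (a point): On the shaft's axis 30 mm above the plate: the lowest place the hub's top can have with the gear home. Hidden shims set shaft and gear together 0 to 10 mm higher (firm under load, not measured: find it by feel). The groove, 16 mm across and 6.5 mm high, starts level with the hub's top once the gear is home; above it the shaft is 20 mm thick for its last 8 mm.
- motor (a point): Centre of the top of the unit's motor can, 60 mm across, 58 mm above the bench. Two small gears, also up to 58 mm above the bench, stand 76 mm and more from the shaft towards the chassis's +x; the clip and the fingers have free room elsewhere round the shaft.
- clip: The loose white plastic E-shaped retaining clip, 5 mm thick, 53 mm long with its tab, 20 to 35 g, lying flat on the mat. Origin at the ring's centre on the underside; x out through the ring's mouth; z up. Pushed along its +x it snaps onto the groove from any side.
- clip_ring (a point): Centre of the clip's open ring (35 mm across outside), 2.5 mm over its underside; axes as the clip. Home, it lies on the shaft's axis within 1 mm. The jaws' noses, 6 mm ahead and 12 mm apart, first touch the groove with this point about 13 mm short of the axis; the push rises to 5 to 15 N, then the clip snaps and pulls itself in, then a hard stop. Jaws cannot pass the 20 mm shaft.
- clip_tab (a point): Centre of the clip's upright grip tab: 12 mm along the clip's x, 16 mm across (y), top 28.5 mm over the clip's underside. This point is 16.5 mm over the underside and 36 mm behind the ring's centre (x = -36 mm). Pinch it across its 16 mm width. A flat tail 16 mm wide and 5 mm thick joins it to the ring.
- jaw_left (a joint): Spring jaw on the clip's +y side, rad: 0 relaxed (on the mat, or home in the groove), about 0.1 when passing the groove's full width, 0.14 at its stop.
- jaw_right (a joint): The same for the jaw on the -y side.
- mat: Fixed black rubber parts mat 240 x 180 mm, its surface 3 mm above the bench, with a 6 mm rim. Origin at the centre of its underside. The clip lies near its middle.
- bush: Bystander: small brass flanged bush, 28 mm across, 16 mm high, on the mat near a corner; origin under its centre.
- pinion: Bystander: small black pinion, 28 mm across, 16 mm high, on the mat near a corner; origin under its centre.
- spacer: Bystander: plain closed steel spacer ring, 26 mm across, 8 mm high, on the mat near a corner; origin under its centre.
- driver: Bystander: red-handled screwdriver lying on the bench between the drive unit and the mat.
- disk: Bystander: flat metal disk drive 100 x 70 x 10 mm at the back of the bench.
- spray: Bystander: spray can, 52 mm across and 170 mm high, standing at the back of the bench.
Mind the look-alikes: they are no part of the job. Several things look just like the clip: the one meant starts farthest to the robot's left.

How it is judged:
At the end, for the whole second after the job is handed in: The clip is in the groove: ring centre within 2 mm of the shaft's axis and 30 to 45.5 mm over the plate, flat within 0.15 rad, both jaws closed (below 0.035 rad), at rest and let go. Only possible with the gear pressed home (horizontal distance between clip_ring and shaft_foot below 0.002 m and z of clip_ring in the frame of shaft_foot between 0.03 and 0.0455 m and value of joint each of jaw_left, jaw_right below 0.035 rad and angle between clip_ring's own z axis and vertical below 0.15 rad and linear speed of clip below 0.01 m/s); the robot touches nothing.
It fails at once if the clip is forced against the drive unit (over 40 N) (contact force between clip and drive above 40 N).
It fails at once if the fingers or the arm press the drive unit with over 60 N (contact force between any of the fingers, the arm and drive above 60 N).
It fails at once if a small part on the mat is moved by more than 20 mm (distance of any of bush, pinion, spacer from where it was at the start of the episode above 0.02 m).
It fails at once if a thing lying on the bench is moved by more than 30 mm (distance of any of driver, disk, spray from where it was at the start of the episode above 0.03 m).
It also fails if it takes over 53 s, if anything falls off the work surface, if the arm or the gripper's body presses on something with over 40 N, if the wrist force passes 120 N, or if a joint passes its speed limit or range.

ROBOT

A 6-joint arm with a two-finger parallel gripper is mounted at the origin on the work surface. World frame = base frame: x ahead of the robot, y to its left, z up, the work surface at z = 0. Lengths are in m, angles in rad, forces in N, time in s.
With the tool pointing down it reaches from about 0.325 to 0.85 m from the base axis. Payload 4.4 kg.
Tool frame: the origin (TCP) lies at the very end of the fingers, on their centre line; the grasp point (between the pads) lies 19 mm behind it; z points along the fingers, y is the line along which they close (so a half turn about z gives the same grasp; the last joint's range is limited). The gripper opens to 94 mm and grips with 3 to 60 N. Pads are 16 mm wide; open, the fingers measure 119 mm over their backs; the gripper's body (75 mm by 177 mm) begins 78 mm behind the grasp point.
Start: joints at [-1.286, 0.207, 1.542, -0, 1.393, -0.15], TCP at [0.243, -0.521, 0.183] pointing down, gripper open.
Joint ranges: [-2.73, 2.73], [-0.86, 2.22], [0.23, 2.46], [-1.11, 4.25], [0.08, 2.63], [-2.82, 2.82]. Speed limits (rad/s): [2.79, 2.79, 3.14, 3.14, 3.14, 3.14].

INTERFACE

Orientations are given as [roll, pitch, yaw] about the fixed x, y, z axes, in that order (R = Rz(yaw) Ry(pitch) Rx(roll)).
In Python, from workcell import env gives the robot as it stands.
- The arm moves only by the tool servo_tool, never from a script. Its argument "deltas" is a list that holds one entry, the list of rows, each a list of 5 numbers: the opening, from -1 (shut) to 1 (fully open), then the shift along the tool's x, y, z in mm, then the turn about the tool's z in rad. A call has 1 to 20 rows; each row shifts and turns the commanded pose from where the row before left it, along the tool's axes as they then stand; what a row does not reach is not made up. A row lasts 1/12 s, in which the tool goes at most 41.7 mm and 7.16 degrees, less where a joint would pass 70% of its speed; a pose out of reach is approached as far as the arm can. A call is refused whole if a number of a shift passes 41.7 or a number of a turn 0.125, either way. A call with a gripper value outside its range is refused whole. The fingers move at their own pace and stop on an object; "force" is the grip in N (left out, the last holds). Time passes only in rows, so rows that do not move let the fingers close. It gives the time, the measured TCP pose, the force, the opening and the grip force at its end, in the units of the state.
- env.read_state(): the state, without advancing time (a new reading comes with each control period).
- env.read_camera(name): name is "scene" or "top" or "wrist"; returns a dict with "pixels" (384x512x3 uint8, red, green, blue), "camera_matrix" (3x3 intrinsics, pixels), "distortion" ([k1, k2, p1, p2, k3] as OpenCV has them; the pictures are not rectified), "R" (3x3) and "t" (3): a world point X has camera coordinates R X + t. Camera axes: x right, y down, z forward; pixel columns grow to the right and rows downward; lengths in m; the calibration is good to about 2 mm. A picture is of the moment at which its call begins. There is no depth.
- env.close_job(): hands the job in; it is judged then, once.
The state is a dict: "clock": time; "joints": joint angles; "joint_vel": joint speeds; "joint_efforts": joint torques, N m; "position": TCP position; "orientation": TCP orientation; "force": force on the tool from outside, world axes, zero at the start; "moment": the same for the moment, N m; "grip_width": finger opening in m; "gripper_force": force on a finger pad.
Only numpy, scipy, OpenCV 4.12 (cv2) and the standard library are available. Lean on these libraries where they do the work, as an engineer would, in place of code of your own. Each camera call takes 0.05 s, during which the arm holds its last target. There are 200 camera calls.

## Working session

There is one attempt and no reset: what is moved stays moved. The work goes in short steps, Python scripts to look and compute and a tool call to move; the robot and the scene stay as the last step left them, time stands still between calls to the robot, and variables do not carry over. Pictures are saved under pics/ and viewed, at most 15 in all, crops included, and the job is handed in when it is done.

Besides the shell and the picture viewer there is one more tool, called after "Request:" in YAML: its name, and indented under it one key for each argument. servo_tool: Moves the arm, as the interface text tells. Its arguments: {"type":"object","properties":{"deltas":{"type":"array","items":{"type":"array","items":{"type":"array","items":{"type":"number"}}}},"force":{"type":"number"}},"required":["deltas"]}

```bash
mkdir -p pics
cat > h.py <<'E'
import numpy as np, cv2, pickle
from workcell import env
def snap(n,f):
    c=env.read_camera(n); pickle.dump(c,open(f'pics/{f}.pkl','wb'))
    cv2.imwrite(f'pics/{f}.png',c['pixels'][:,:,::-1]); return c
def crop(f,x0,y0,x1,y1,s):
    c=pickle.load(open(f'pics/{f}.pkl','rb'))['pixels'][y0:y1,x0:x1,::-1]
    cv2.imwrite(f'pics/{f}_c.png',cv2.resize(c,None,fx=s,fy=s,interpolation=cv2.INTER_CUBIC))
def ray(f,pts,z):
    c=pickle.load(open(f'pics/{f}.pkl','rb')); K=np.array(c['camera_matrix']);R=np.array(c['R']);t=np.array(c['t'])
    u=cv2.undistortPoints(np.array(pts,float).reshape(-1,1,2),K,np.array(c['distortion'])).reshape(-1,2)
    d=np.c_[u,np.ones(len(u))]@R; o=-R.T@t
    z=np.broadcast_to(z,len(u)); return o+d*((z-o[2])/d[:,2])[:,None]
def proj(f,P):
    c=pickle.load(open(f'pics/{f}.pkl','rb'))
    return cv2.projectPoints(np.array(P,float).reshape(-1,1,3),cv2.Rodrigues(np.array(c['R']))[0],np.array(c['t']),np.array(c['camera_matrix']),np.array(c['distortion']))[0].reshape(-1,2)
E
python3 - <<'E'
from h import *
a=snap('top','t0');b=snap('scene','s0')
im=np.hstack([a['pixels'],b['pixels']])
for f in('t0','s0'):
    c=pickle.load(open(f'pics/{f}.pkl','rb'));print(-np.array(c['R']).T@c['t'],np.round(c['R'],2).tolist())
    crop(f,0,0,512,384,1.56)
print(env.read_state())
E
```

```text
[0.4912124  0.01842698 0.93703605] [[0.02, -1.0, 0.02], [-0.99, -0.02, -0.1], [0.1, -0.02, -0.99]]
[0.85856278 0.53339237 0.71123426] [[-0.88, 0.48, 0.02], [0.33, 0.64, -0.69], [-0.34, -0.6, -0.72]]
{'clock': 0.1, 'joints': array([-1.28550300e+00,  2.07309712e-01,  1.54275553e+00, -1.71947039e-05,
        1.39349605e+00, -1.50521763e-01]), 'joint_vel': array([-0.00093222,  0.0010626 , -0.0027199 ,  0.00208648,  0.00049472,
        0.00037221]), 'joint_efforts': array([-2.00748477e-04, -3.71864641e+01, -2.82292342e+01,  7.00965780e-02,
        3.11574270e-02, -5.54964015e-05]), 'position': array([ 0.24249649, -0.52054185,  0.18194755]), 'orientation': array([-3.13964373e+00, -2.78477674e-04,  4.35817863e-01]), 'force': array([-0.96243072, -0.58895113,  0.14129858]), 'moment': array([-0.06289338,  0.024722  , -0.0342337 ]), 'gripper_force': 0.0, 'grip_width': 0.09402253923493392}
```

View pics/t0_c.png

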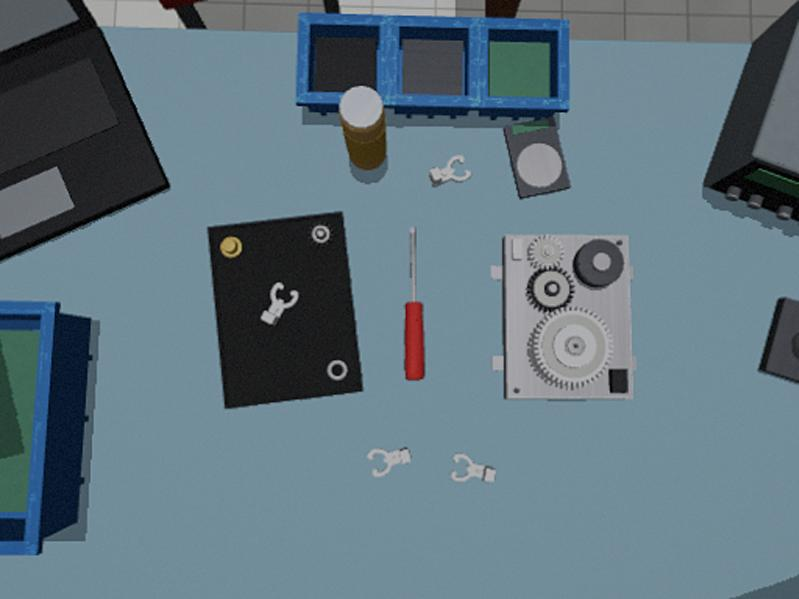

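View pics/s0_c.png

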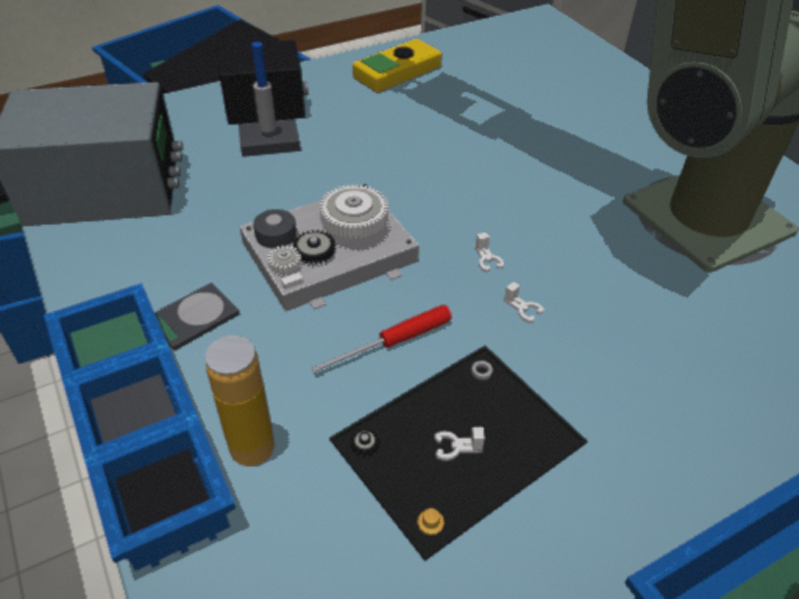

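The top view shows the drive's shaft end at about (575,346) and the target clip on the mat with its ring at about (284,298) and tab at about (268,315), in enlarged pixels. The scene view shows the same layout, with the clip's tab upright at (478,438).

Run:
```python
from h import *
s=1.5625
print('shaft top',ray('t0',[[575.5/s,346/s]],.082)[0], 'scene',ray('s0',[[354/s,201/s]],.082)[0])
print('chassis',ray('t0',np.array([[503,236],[629,236],[503,399],[632,399]])/s,.032))
print('mat',ray('t0',np.array([[208,228],[342,212],[361,389],[226,408]])/s,.006))
print('ring',ray('t0',[[284/s,298/s]],.008)[0],ray('s0',[[449/s,445/s]],.008)[0])
print('parts',ray('t0',np.array([[231,246],[320,233],[338,370],[410,458],[487,473]])/s,.01))
crop('t0',150,165,260,255,7)
```

```text
shaft top [ 0.52153676 -0.19406143  0.082     ] scene [ 0.52222493 -0.19371332  0.082     ]
chassis [[ 0.66338775 -0.11324653  0.032     ]
 [ 0.66687314 -0.27669064  0.032     ]
 [ 0.45478256 -0.11431846  0.032     ]
 [ 0.45780178 -0.27774109  0.032     ]]
mat [[0.67046992 0.27337016 0.006     ]
 [0.69599587 0.09752618 0.006     ]
 [0.46328516 0.06633794 0.006     ]
 [0.43604077 0.23917305 0.006     ]]
ring [0.57950937 0.16978466 0.008     ] [0.58253896 0.17195551 0.008     ]
parts [[ 0.64643257  0.24119605  0.01      ]
 [ 0.66631524  0.12533114  0.01      ]
 [ 0.4872302   0.09645897  0.01      ]
 [ 0.37708547  0.00128404  0.01      ]
 [ 0.35991088 -0.09748514  0.01      ]]
```

View pics/t0_c.png

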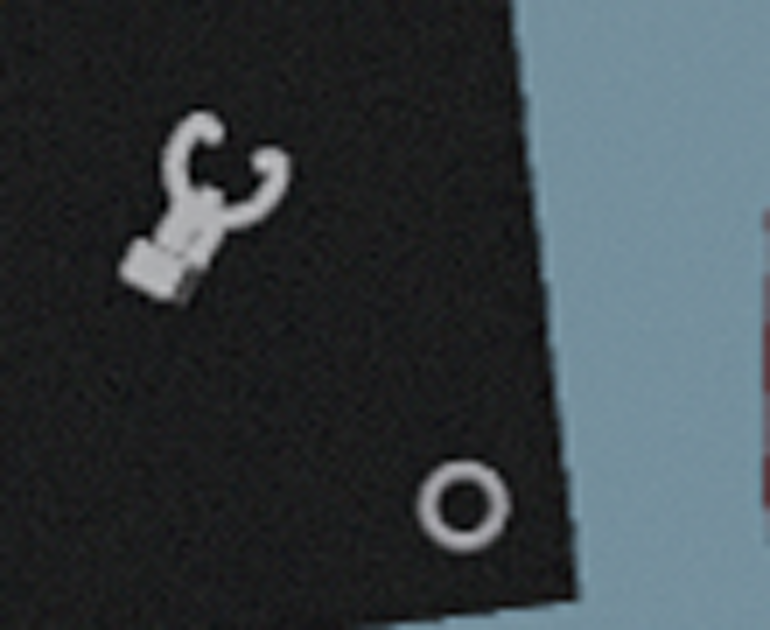

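Request:
servo_tool:
  deltas:
    - [[-0.4,12,-5,0,0],[-0.4,24,-11,0,0],[-0.4,25,-11,0,0],[-0.4,25,-11,0,0],[-0.4,25,-12,0,0],[-0.4,25,-12,0,0],[-0.4,25,-11,0,0],[-0.4,25,-11,0,0],[-0.4,25,-12,0,0],[-0.4,25,-12,0,0],[-0.4,25,-11,0,0],[-0.4,25,-11,0,0],[-0.4,25,-11,0,0],[-0.4,25,-11,0,0],[-0.4,24,-11,0,0],[-0.4,20,-9,0,0],[-0.4,11,-6,0,0],[-0.4,0,0,0,0],[-0.4,0,0,0,0]]

```text
clock: 1.68
position: [0.5217, -0.1943, 0.1827]
orientation: [-3.141, 0.001, 0.437]
force: [-0.7, -0.5, 0.6]
grip_width: 0.0281
gripper_force: 0.0
```

Run:
```python
from h import *
snap('wrist','w1');c=pickle.load(open('pics/w1.pkl','rb'));print(-np.array(c['R']).T@c['t'],np.round(c['R'],2).tolist())
print(env.read_state()['position'],proj('w1',[[.5215,-.194,.08]]))
crop('w1',0,0,512,384,1.56)
s=7
r=ray('t0',np.array([[182.4,189.3]]),.008)[0];t=ray('t0',np.array([[171.9,203.1]]),.0315)[0]
n=ray('t0',np.array([[150+268/7,165+162/7],[150+213/7,165+128/7]]),.008)
print(r,t,np.linalg.norm(r-t),'yaw',np.arctan2(*(r-t)[[1,0]]),'from noses',np.arctan2(*(n[1]-n[0])[[1,0]])-np.pi/2)
```

```text
[ 0.59515    -0.16052395  0.38393102] [[0.42, -0.91, -0.0], [-0.87, -0.41, 0.27], [-0.25, -0.11, -0.96]]
[ 0.52142371 -0.19500652  0.18272955] [[254.16487538 185.28422586]]
[0.58244956 0.16858903 0.008     ] [0.55221072 0.18453631 0.0315    ] 0.041484375062541656 yaw -0.485309006199329 from noses -0.5332327883873249
```

View pics/w1_c.png

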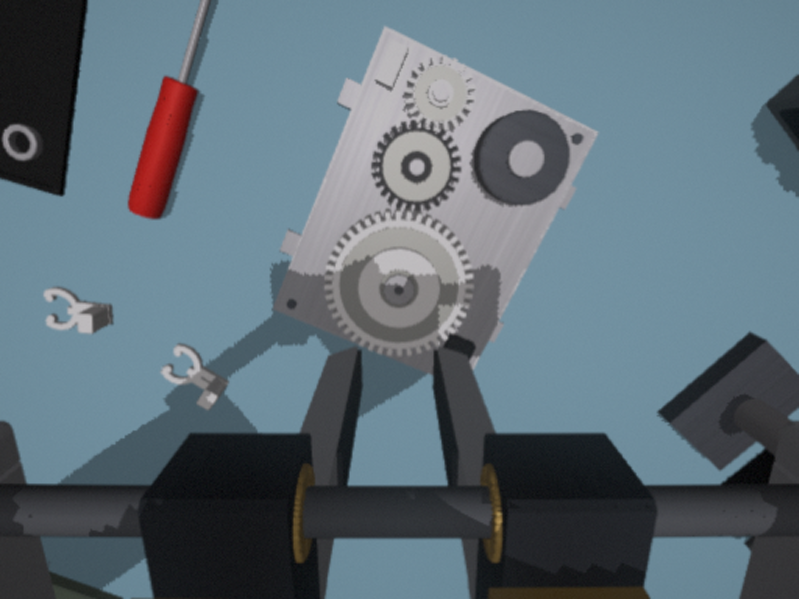

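The wrist view has the shaft end at (398,289), i.e. (254.7,185.0) native, which matches the estimate within 1 mm. The fingers can straddle the shaft on the hub.

Request:
servo_tool:
  deltas:
    - [[-0.4,0,-1,10,0],[-0.4,0,0,18,0],[-0.4,0,0,18,0],[-0.4,0,0,18,0],[-0.4,0,0,12,0],[-0.4,0,0,8,0],[-0.4,0,0,4,0],[-0.4,0,0,2,0],[-0.4,0,0,2,0],[-0.4,0,0,2,0],[-0.4,0,0,2,0]]

```text
clock: 2.65
position: [0.5224, -0.1944, 0.0878]
orientation: [3.14, -0.001, 0.436]
force: [0.2, -0.4, 0.0]
grip_width: 0.0278
gripper_force: 0.0
```

Request:
servo_tool:
  deltas:
    - [[-0.4,0,0,1,0],[-0.4,0,0,1,0],[-0.4,0,0,1,0],[-0.4,0,0,1,0],[-0.4,0,0,1,0],[-0.4,0,0,1,0]]

```text
clock: 3.15
position: [0.5217, -0.1939, 0.0809]
orientation: [3.142, -0.0, 0.436]
force: [0.0, -0.9, 0.4]
grip_width: 0.0284
gripper_force: 0.0
```

Request:
servo_tool:
  deltas:
    - [[-0.4,0,0,1,0],[-0.4,0,0,1,0],[-0.4,0,0,1,0],[-0.4,0,0,1,0]]

```text
clock: 3.48
position: [0.5216, -0.1939, 0.0768]
orientation: [-3.142, 0.0, 0.436]
force: [-0.0, 0.4, 0.3]
grip_width: 0.0281
gripper_force: 0.0
```

Request:
servo_tool:
  deltas:
    - [[-0.4,0,0,1,0],[-0.4,0,0,1,0],[-0.4,0,0,1,0]]

```text
clock: 3.73
position: [0.5216, -0.194, 0.0738]
orientation: [3.142, -0.0, 0.436]
force: [0.8, 0.9, -0.4]
grip_width: 0.0282
gripper_force: 0.0
```

Request:
servo_tool:
  deltas:
    - [[-0.4,0,0,1,0],[-0.4,0,0,1,0]]

```text
clock: 3.9
position: [0.5216, -0.1939, 0.0719]
orientation: [-3.142, 0.0, 0.436]
force: [-0.3, 1.1, -0.4]
grip_width: 0.0282
gripper_force: 0.0
```

Request:
servo_tool:
  deltas:
    - [[-0.4,0,0,1,0],[-0.4,0,0,1,0]]

```text
clock: 4.07
position: [0.5216, -0.194, 0.0699]
orientation: [3.142, -0.0, 0.436]
force: [-0.9, 0.2, -0.1]
grip_width: 0.0286
gripper_force: 0.0
```

Request:
servo_tool:
  deltas:
    - [[-0.4,0,0,1,0],[-0.4,0,0,1,0]]

```text
clock: 4.23
position: [0.5216, -0.194, 0.0679]
orientation: [3.142, -0.0, 0.436]
force: [0.5, -1.2, -0.2]
grip_width: 0.0281
gripper_force: 0.0
```

Request:
servo_tool:
  deltas:
    - [[-0.4,0,0,1,0],[-0.4,0,0,1,0]]

```text
clock: 4.4
position: [0.5216, -0.194, 0.0659]
orientation: [3.142, -0.0, 0.436]
force: [-0.2, 0.1, -0.0]
grip_width: 0.0284
gripper_force: 0.0
```

Request:
servo_tool:
  deltas:
    - [[-0.4,0,0,1,0],[-0.4,0,0,0,0]]

```text
clock: 4.57
position: [0.5214, -0.1939, 0.0647]
orientation: [-3.141, 0.0, 0.436]
force: [0.5, -0.6, -0.3]
grip_width: 0.028
gripper_force: 0.0
```

Run:
```python
from h import *
snap('scene','s1'); c=pickle.load(open('pics/s1.pkl','rb'))
snap('wrist','w2'); d=pickle.load(open('pics/w2.pkl','rb'))
a=cv2.resize(c['pixels'][70:200,150:290],(390*140//130,390)[::1],interpolation=2)
b=d['pixels'][130:260,170:340]; b=cv2.resize(b,(int(170*3*.74),390),interpolation=2)
cv2.imwrite('pics/two.png',np.hstack([a,b])[:,:,::-1]);print(a.shape,b.shape)
print(env.read_state()['force'])
```

```text
(390, 420, 3) (390, 377, 3)
[ 0.70258837 -0.04365011 -0.43679944]
```

View pics/two.png

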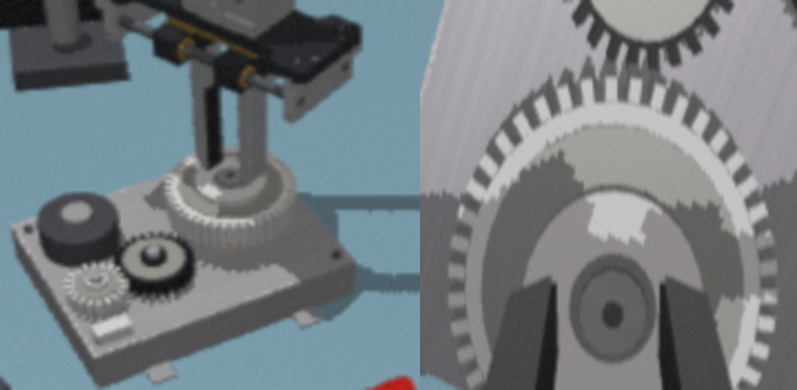

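The fingers straddle the shaft over the hub (left picture (230,170), right (612,315)), with no clear contact yet; I'll continue in small steps.

Request:
servo_tool:
  deltas:
    - [[-0.4,0,0,1,0],[-0.4,0,0,0,0]]

```text
clock: 4.83
position: [0.5216, -0.1939, 0.0638]
orientation: [-3.142, 0.0, 0.436]
force: [0.6, 0.1, -0.1]
grip_width: 0.0282
gripper_force: 0.0
```

Request:
servo_tool:
  deltas:
    - [[-0.4,0,0,1,0],[-0.4,0,0,0,0]]

```text
clock: 5.0
position: [0.5215, -0.1939, 0.0628]
orientation: [-3.141, 0.0, 0.436]
force: [-0.4, 0.5, 0.3]
grip_width: 0.0285
gripper_force: 0.0
```

Request:
servo_tool:
  deltas:
    - [[-0.4,0,0,1,0],[-0.4,0,0,0,0]]

```text
clock: 5.17
position: [0.5215, -0.1939, 0.0617]
orientation: [-3.141, 0.0, 0.436]
force: [-0.1, -0.0, -0.7]
grip_width: 0.0283
gripper_force: 0.0
```

Run:
```python
from h import *
snap('wrist','w3');p=env.read_state()['position'];print(p)
y=np.array([np.sin(.436),-np.cos(.436),0])
print([proj('w3',[p+s*y*.014,p+s*y*.0265]).round(1).tolist() for s in(1,-1)])
for z in(.062,.07,.08,.09): 
    c=np.array([.5215,-.194,z]); print(z,proj('w3',[c+y*.01,c-y*.01,c+y*.026,c-y*.026]).round(1).tolist())
crop('w3',150,150,350,300,4)
```

```text
[ 0.52146746 -0.19388371  0.06179931]
[[[274.7, 223.8], [292.9, 223.8]], [[233.9, 223.8], [215.7, 223.8]]]
0.062 [[269.1, 223.9], [239.9, 223.9], [292.4, 223.9], [216.5, 223.9]]
0.07 [[269.6, 228.4], [239.3, 228.4], [293.8, 228.4], [215.1, 228.4]]
0.08 [[270.3, 234.6], [238.5, 234.6], [295.7, 234.6], [213.2, 234.6]]
0.09 [[271.1, 241.4], [237.7, 241.4], [297.7, 241.4], [211.0, 241.4]]
```

View pics/w3_c.png

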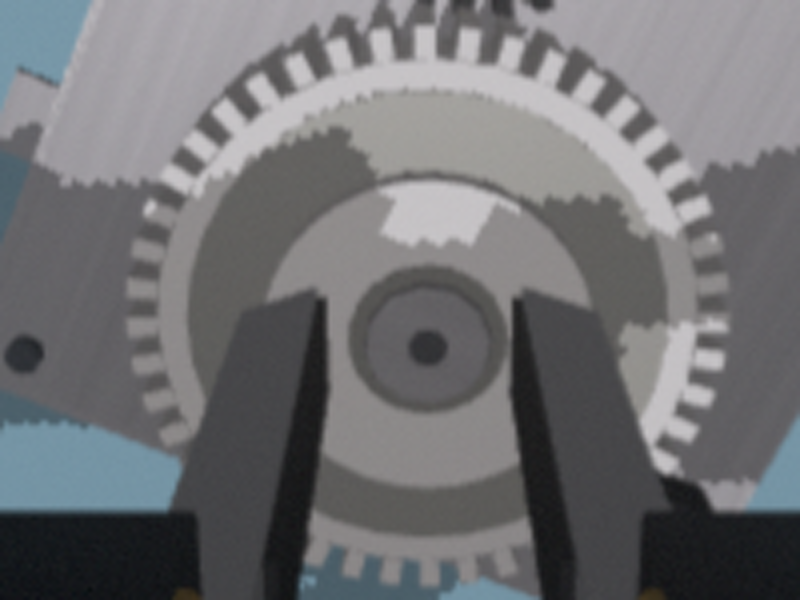

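The wrist crop shows the fingertips at (320,295) and (520,295) beside the shaft (centre (428,347)). The hub spans about 265–597, which suggests it stands higher than the tip reading allows; I'll check with the scene camera.

Run:
```python
from h import *
snap('scene','s2');p=env.read_state()['position']
y=np.array([np.sin(.436),-np.cos(.436),0]);x=np.array([np.cos(.436),np.sin(.436),0])
c=pickle.load(open('pics/s2.pkl','rb'))
x0,y0,k=190,90,8
a=cv2.resize(c['pixels'][90:165,190:290,::-1],None,fx=k,fy=k,interpolation=cv2.INTER_CUBIC)
def dr(P,col):
    for q in (proj('s2',P)-[x0,y0]+.5)*k: cv2.circle(a,tuple(int(v) for v in q),2,col,-1)
dr([p+s*y*w+r*x*.008 for s in(1,-1) for w in(.014,.0265) for r in(1,-1)],(0,0,255))
th=np.linspace(0,6.28,40)
for z,col in((.062,(255,0,0)),(.075,(0,255,0))):
    dr([[.5215+.026*np.cos(t),-.194+.026*np.sin(t),z] for t in th],col)
dr([[.5215+.01*np.cos(t),-.194+.01*np.sin(t),.0765] for t in th],(0,255,255))
cv2.imwrite('pics/s2d.png',a)
```

```text
(no output)
```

View pics/s2d.png

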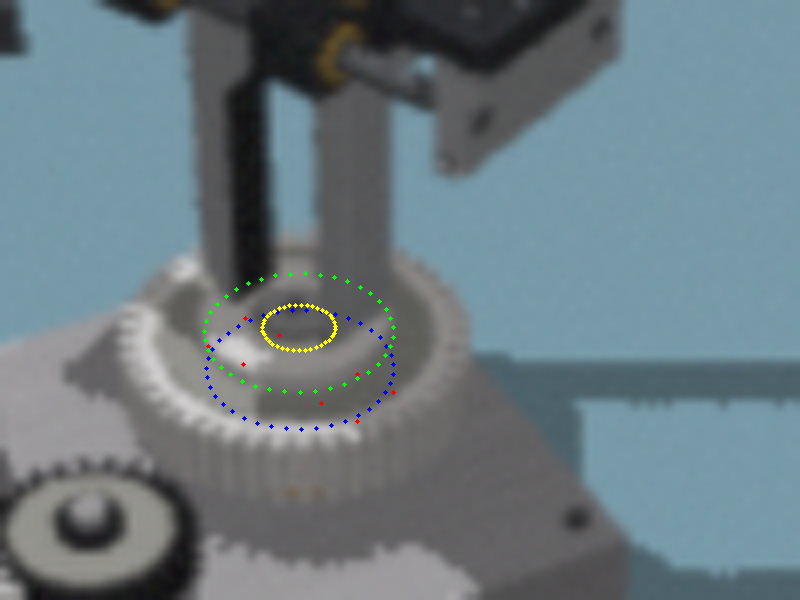

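The hub's top is really at z≈0.078, just above the green ring, and the visible fingertips end about 17–20 mm above the reported TCP. So I'll go by feel and use touch heights differentially.

Request:
servo_tool:
  deltas:
    - [[-0.4,0,0,1,0],[-0.4,0,0,1,0]]

```text
clock: 5.43
position: [0.5217, -0.194, 0.06]
orientation: [3.141, -0.0, 0.436]
force: [0.3, 0.2, 0.4]
grip_width: 0.0282
gripper_force: 0.0
```

Request:
servo_tool:
  deltas:
    - [[-0.4,0,0,1,0],[-0.4,0,0,1,0]]

```text
clock: 5.6
position: [0.5217, -0.194, 0.0584]
orientation: [3.142, -0.0, 0.436]
force: [-1.8, 0.4, 4.1]
grip_width: 0.0282
gripper_force: 2.0
```

Request:
servo_tool:
  deltas:
    - [[-0.4,0,0,1,0],[-0.4,0,0,1,0]]

```text
clock: 5.77
position: [0.5217, -0.194, 0.0563]
orientation: [3.141, -0.0, 0.436]
force: [-1.0, 1.4, 3.5]
grip_width: 0.028
gripper_force: 2.0
```

Request:
servo_tool:
  deltas:
    - [[-0.4,0,0,1,0],[-0.4,0,0,0,0]]

```text
clock: 5.93
position: [0.5217, -0.194, 0.0549]
orientation: [3.141, -0.0, 0.436]
force: [-0.6, -0.0, 2.5]
grip_width: 0.028
gripper_force: 1.5
```

Request:
servo_tool:
  deltas:
    - [[-0.4,0,0,1,0],[-0.4,0,0,1,0],[-0.4,0,0,1,0]]

```text
clock: 6.18
position: [0.5217, -0.194, 0.0519]
orientation: [3.141, -0.0, 0.436]
force: [-2.4, 0.3, 3.6]
grip_width: 0.0281
gripper_force: 2.0
```

Request:
servo_tool:
  deltas:
    - [[-0.4,0,0,1,0]]

```text
clock: 6.27
position: [0.5217, -0.194, 0.0509]
orientation: [3.141, -0.0, 0.436]
force: [-1.0, 1.1, 4.3]
grip_width: 0.0283
gripper_force: 2.0
```

Request:
servo_tool:
  deltas:
    - [[-0.4,0,0,1,0]]

```text
clock: 6.35
position: [0.5217, -0.194, 0.0499]
orientation: [3.141, -0.0, 0.436]
force: [-0.6, -0.7, 4.7]
grip_width: 0.0282
gripper_force: 2.0
```

Request:
servo_tool:
  deltas:
    - [[-0.4,0,0,1,0]]

```text
clock: 6.43
position: [0.5217, -0.194, 0.0489]
orientation: [3.141, -0.0, 0.436]
force: [0.1, 0.5, 4.0]
grip_width: 0.0283
gripper_force: 2.0
```

Request:
servo_tool:
  deltas:
    - [[-0.4,0,0,1,0]]

```text
clock: 6.52
position: [0.5217, -0.194, 0.0479]
orientation: [3.142, -0.0, 0.436]
force: [-1.0, 0.8, 9.8]
grip_width: 0.0285
gripper_force: 5.0
```

Request:
servo_tool:
  deltas:
    - [[-0.4,0,0,0.7,0]]

```text
clock: 6.6
position: [0.5218, -0.194, 0.0479]
orientation: [3.142, -0.0, 0.436]
force: [-3.9, 0.5, 10.8]
grip_width: 0.0284
gripper_force: 5.7
```

Request:
servo_tool:
  deltas:
    - [[-0.4,0,0,0.7,0]]

```text
clock: 6.68
position: [0.5218, -0.194, 0.0478]
orientation: [3.142, -0.0, 0.436]
force: [-3.7, 2.6, 15.0]
grip_width: 0.0286
gripper_force: 7.4
```

Request:
servo_tool:
  deltas:
    - [[-0.4,0,0,0.7,0]]

```text
clock: 6.77
position: [0.5219, -0.1941, 0.0478]
orientation: [3.142, 0.0, 0.436]
force: [-5.6, 3.3, 18.7]
grip_width: 0.0284
gripper_force: 9.1
```

Gear home: hard stop at reading z = 0.0479. Now I'll lift and go to the clip.

Request:
servo_tool:
  deltas:
    - [[-0.4,0,0,-8,0],[-0.4,0,0,-20,0],[-0.4,0,0,-25,0],[-0.4,0,0,-25,0],[-0.4,0,0,-25,0],[0,0,0,-15,0],[0,7,-12,0,0],[0,15,-27,0,0],[0,15,-27,0,0],[0,15,-27,0,0],[0,15,-27,0,0],[0,15,-27,0,0],[0,15,-27,0,0],[0,15,-27,0,0],[0,15,-27,0,0],[0,15,-27,0,0],[0,15,-27,0,0],[0,15,-25,0,0],[0,10,-16,0,0],[0,5,-9,0,0]]

```text
clock: 8.43
position: [0.5492, 0.1892, 0.1615]
orientation: [-3.14, 0.003, 0.439]
force: [-0.4, -0.6, 0.3]
grip_width: 0.0469
gripper_force: 0.0
```

Request:
servo_tool:
  deltas:
    - [[0,0,0,0,0.1],[0,0,0,0,0.12],[0,0,0,0,0.12],[0,0,0,0,0.12],[0,0,0,0,0.12],[0,0,0,0,0.12],[0,0,0,0,0.12],[0,0,0,0,0.12],[0,0,0,0,0],[0,0,0,0,0]]

```text
clock: 9.27
position: [0.5501, 0.1857, 0.1626]
orientation: [3.14, 0.002, -0.501]
force: [-0.3, -0.8, 1.0]
grip_width: 0.047
gripper_force: 0.0
```

Run:
```python
from h import *
snap('wrist','w4');s=env.read_state();print(s['position'],s['orientation'],s['joints'])
print(proj('w4',[[.5825,.17,.008],[.551,.186,.0315]]))
crop('w4',150,100,350,250,4)
```

```text
[0.5502929  0.18579736 0.16285507] [ 3.14058362e+00  1.21213108e-03 -5.01592039e-01] [ 1.76668584e-01  2.36583888e-01  1.54774757e+00 -2.57403705e-05
  1.35883815e+00  2.24906177e+00]
[[253.36067925 141.97434784]
 [254.344553   177.37133835]]
```

View pics/w4_c.png

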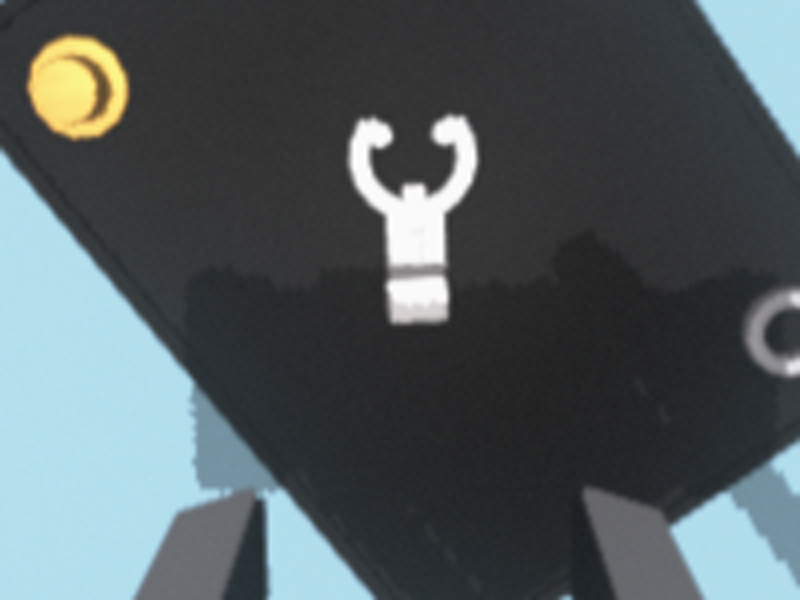

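Wrist view: clip well aligned, ring centre about (413,158), tab about (418,300), fingers centred at x = 419. It needs about +2 mm along tool x and a -0.03 turn; then I'll descend and feel for the mat.

Request:
servo_tool:
  deltas:
    - [[0,2,0,10,-0.03],[0,0,0,20,0],[0,0,0,25,0],[0,0,0,25,0],[0,0,0,25,0],[0,0,0,20,0],[0,0,0,16,0],[0,0,0,8,0],[0,0,0,4,0],[0,0,0,2,0],[0,0,0,2,0],[0,0,0,2,0],[0,0,0,0,0]]

```text
clock: 10.4
position: [0.5534, 0.1851, 0.0055]
orientation: [-3.141, -0.001, -0.474]
force: [-0.6, -0.8, 0.3]
grip_width: 0.0474
gripper_force: 0.0
```

Run:
```python
from h import *
snap('wrist','w5');s=env.read_state();print(s['position'],s['orientation'])
crop('w5',150,130,350,280,4)
```

```text
[0.55339987 0.18513376 0.00563159] [-3.14069983e+00 -1.15295136e-03 -4.74027971e-01]
```

View pics/w5_c.png

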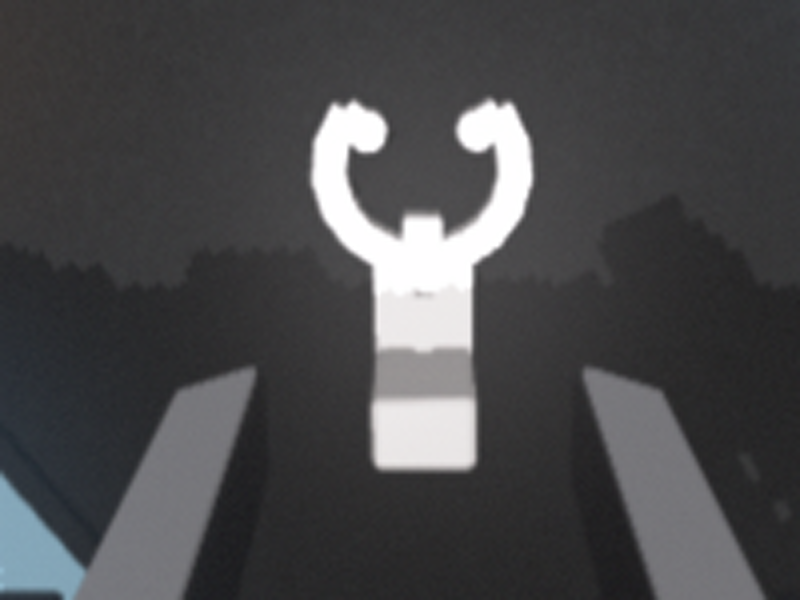

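The clip is centred between the fingers (tab (424,435), fingertips at x = 257 and 583). I'll keep descending by feel.

Request:
servo_tool:
  deltas:
    - [[0,0,0,4,0],[0,0,0,4,0],[0,0,0,3,0],[0,0,0,2,0],[0,0,0,1,0]]

```text
clock: 10.87
position: [0.5522, 0.1849, -0.0098]
orientation: [3.141, 0.001, -0.474]
force: [0.1, 0.2, -0.9]
grip_width: 0.0471
gripper_force: 0.0
```

Request:
servo_tool:
  deltas:
    - [[0,0,0,1,0],[0,0,0,1,0],[0,0,0,1,0]]

```text
clock: 11.12
position: [0.5528, 0.185, -0.0122]
orientation: [-3.141, -0.0, -0.474]
force: [-0.1, -0.2, 0.6]
grip_width: 0.0469
gripper_force: 0.0
```

Request:
servo_tool:
  deltas:
    - [[0,0,0,1,0],[0,0,0,1,0]]

```text
clock: 11.28
position: [0.5528, 0.185, -0.0141]
orientation: [-3.141, -0.0, -0.474]
force: [0.1, -0.4, 0.5]
grip_width: 0.0469
gripper_force: 0.0
```

Request:
servo_tool:
  deltas:
    - [[0,0,0,1,0],[0,0,0,1,0]]

```text
clock: 11.45
position: [0.5528, 0.185, -0.0162]
orientation: [-3.142, -0.0, -0.474]
force: [-0.2, 0.2, -0.6]
grip_width: 0.0468
gripper_force: 0.0
```

Request:
servo_tool:
  deltas:
    - [[0,0,0,0.7,0],[0,0,0,0.7,0]]

```text
clock: 11.62
position: [0.5527, 0.185, -0.0176]
orientation: [3.142, 0.0, -0.474]
force: [-0.5, 0.3, -0.9]
grip_width: 0.0468
gripper_force: 0.0
```

Request:
servo_tool:
  deltas:
    - [[0,0,0,0.7,0],[0,0,0,0.7,0]]

```text
clock: 11.78
position: [0.5528, 0.185, -0.019]
orientation: [-3.142, -0.0, -0.474]
force: [-0.7, -0.2, 1.0]
grip_width: 0.0471
gripper_force: 0.0
```

Request:
servo_tool:
  deltas:
    - [[0,0,0,0.7,0],[0,0,0,0.7,0]]

```text
clock: 11.95
position: [0.5528, 0.185, -0.0192]
orientation: [3.141, 0.0, -0.474]
force: [-3.8, -1.1, 11.0]
grip_width: 0.047
gripper_force: 5.7
```

Mat touched at reading -0.0191, so the reading is 22.1 mm low and the real hub top is at 0.070. I'll raise to 4 mm over the mat and grip.

Request:
servo_tool:
  deltas:
    - [[0,0,0,-2.5,0],[0,0,0,-2.5,0],[-0.4,0,0,0,0],[-1,0,0,0,0],[-1,0,0,0,0],[-1,0,0,0,0],[-1,0,0,0,0],[-1,0,0,0,0],[-1,0,0,0,0]]
  force: 30

```text
clock: 12.7
position: [0.5526, 0.185, -0.0155]
orientation: [3.141, 0.0, -0.474]
force: [0.6, -0.3, 0.5]
grip_width: 0.0157
gripper_force: 30.0
```

Request:
servo_tool:
  deltas:
    - [[-1,0,0,0,0],[-1,0,0,0,0],[-1,0,0,0,0]]

```text
clock: 12.95
position: [0.5527, 0.185, -0.0154]
orientation: [-3.142, -0.0, -0.474]
force: [-0.8, -0.2, -0.0]
grip_width: 0.0155
gripper_force: 30.0
```

Request:
servo_tool:
  deltas:
    - [[-1,0,0,-3,0],[-1,0,0,-8,0],[-1,0,0,-16,0],[-1,0,0,-24,0],[-1,0,0,-24,0],[-1,0,0,-24,0],[-1,0,0,-20,0],[-1,0,0,-12,0],[-1,0,0,-5,0],[-1,0,0,0,0]]

```text
clock: 13.78
position: [0.5537, 0.1852, 0.1223]
orientation: [-3.14, -0.002, -0.474]
force: [-0.2, -0.2, -0.3]
grip_width: 0.0156
gripper_force: 30.0
```

Request:
servo_tool:
  deltas:
    - [[-1,1,8,0,0],[-1,2,16,0,0],[-1,3,22,0,0],[-1,3,22,0,0],[-1,3,22,0,0],[-1,3,22,0,0],[-1,3,22,0,0],[-1,3,22,0,0],[-1,3,22,0,0],[-1,3,22,0,0],[-1,3,22,0,0],[-1,3,22,0,0],[-1,3,22,0,0],[-1,3,22,0,0],[-1,3,22,0,0],[-1,3,20,0,0],[-1,3,13,0,0],[-1,1,8,0,0],[-1,0,0,0,0],[-1,0,0,0,0]]

```text
clock: 15.45
position: [0.4349, -0.1495, 0.1198]
orientation: [-3.141, 0.002, -0.476]
force: [-0.1, -0.3, -0.5]
grip_width: 0.0162
gripper_force: 30.0
```

Run:
```python
from h import *
snap('wrist','w6');s=env.read_state();p=s['position'];ps=s['orientation'][2];print(p,s['orientation'],s['grip_width'])
x=np.array([np.cos(ps),np.sin(ps)]);y=np.array([np.sin(ps),-np.cos(ps)]);d=np.array([.5217,-.194])-p[:2]
print('shaft rel tool',d@x,d@y, proj('w6',[[.5217,-.194,.0845]]))
crop('w6',150,50,350,280,2.6)
crop('w6',150,80,350,230,4)
```

```text
[ 0.43531622 -0.14913541  0.11997614] [-3.14115972e+00  1.59857099e-03 -4.74549620e-01] 0.015586510558754402
shaft rel tool 0.09733858509988655 0.00043496931531255786 [[254.87454827  76.38895085]]
```

View pics/w6_c.png

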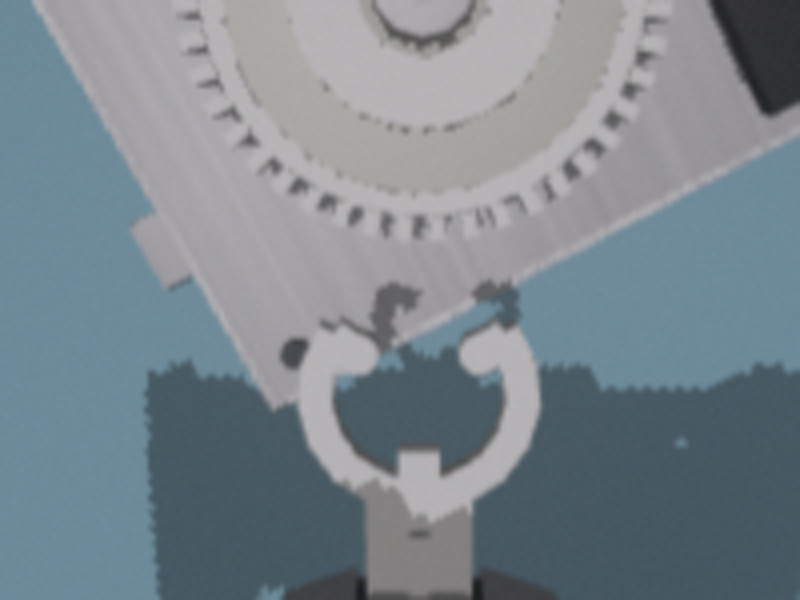

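The ring centre is at about x = 420 and the shaft at about x = 424 in this crop, so the shaft lies about 0.7 mm towards tool +y. I'll correct that and descend to the groove height (reading 0.0522).

Request:
servo_tool:
  deltas:
    - [[-1,0,0.7,8,0],[-1,0,0,14,0],[-1,0,0,16,0],[-1,0,0,14,0],[-1,0,0,8,0],[-1,0,0,4,0],[-1,0,0,2,0],[-1,0,0,0,0],[-1,0,0,0,0],[-1,0,0,0,0]]

```text
clock: 16.33
position: [0.4365, -0.1506, 0.0554]
orientation: [3.142, -0.002, -0.474]
force: [-1.2, 0.7, -0.0]
grip_width: 0.0157
gripper_force: 30.0
```

Run:
```python
from h import *
snap('wrist','w7');s=env.read_state();p=s['position'];ps=s['orientation'][2];print(p,s['orientation'],s['grip_width'])
x=np.array([np.cos(ps),np.sin(ps)]);y=np.array([np.sin(ps),-np.cos(ps)]);d=np.array([.5217,-.194])-p[:2]
print('shaft rel tool',d@x,d@y, proj('w7',[[.5217,-.194,.0845]]))
crop('w7',150,50,350,200,4)
```

```text
[ 0.43645407 -0.15064645  0.05544338] [ 3.14151536e+00 -1.74676958e-03 -4.74121347e-01] 0.0157869647939136
shaft rel tool 0.09563617305777666 -0.00034821446063643395 [[254.55603743  71.06974556]]
```

View pics/w7_c.png

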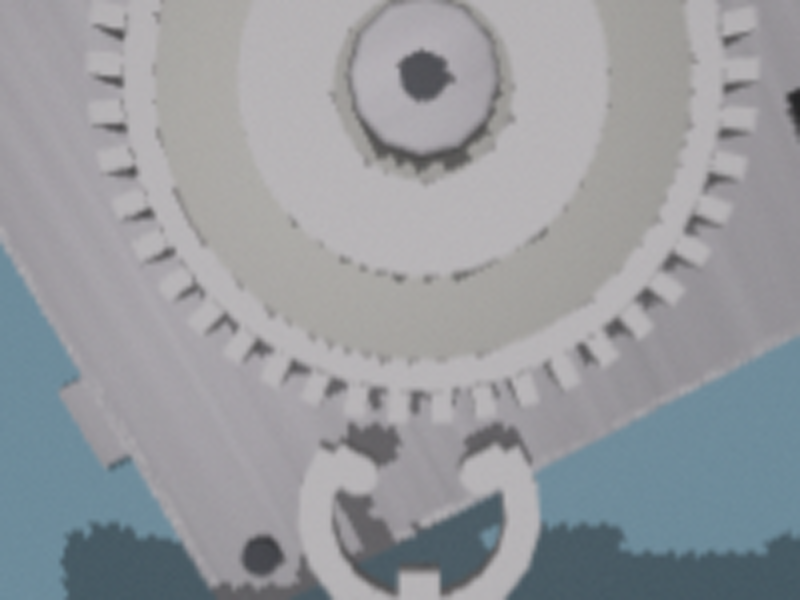

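Shaft at x = 424, ring at about x = 420.5: about 0.4 mm more. I'll approach while lowering to 0.0522.

Request:
servo_tool:
  deltas:
    - [[-1,3,0.4,0,0],[-1,5,0,0,0],[-1,5,0,0,0],[-1,5,0,0,0],[-1,3,0,0,0],[-1,1,0,0,0],[-1,0,0,0,0],[-1,0,0,0,0],[-1,0,0,0,0],[-1,0,0,0,0]]

```text
clock: 17.22
position: [0.4549, -0.1605, 0.0545]
orientation: [-3.142, 0.0, -0.474]
force: [-0.4, 0.6, -0.7]
grip_width: 0.0157
gripper_force: 30.0
```

Request:
servo_tool:
  deltas:
    - [[-1,0,0,1,0],[-1,0,0,1.2,0],[-1,3,0,0,0],[-1,4,0,0,0],[-1,4,0,0,0],[-1,4,0,0,0],[-1,3,0,0,0],[-1,2,0,0,0],[-1,1,0,0,0],[-1,0,0,0,0],[-1,0,0,0,0],[-1,0,0,0,0]]

```text
clock: 18.22
position: [0.4736, -0.1701, 0.0524]
orientation: [-3.142, 0.0, -0.474]
force: [0.3, -0.3, -0.3]
grip_width: 0.0156
gripper_force: 30.0
```

Run:
```python
from h import *
snap('wrist','w8');s=env.read_state();p=s['position'];ps=s['orientation'][2];print(p,s['orientation'],s['force'])
x=np.array([np.cos(ps),np.sin(ps)]);y=np.array([np.sin(ps),-np.cos(ps)]);d=np.array([.5217,-.194])-p[:2]
print('shaft rel tool',d@x,d@y)
crop('w8',190,70,320,200,4.6)
```

```text
[ 0.47358667 -0.17010943  0.05237327] [-3.14157929e+00  3.26418619e-04 -4.74140846e-01] [ 0.28808836  0.57922687 -0.26628913]
shaft rel tool 0.053713545701602895 -0.0007122215451196374
```

View pics/w8_c.png

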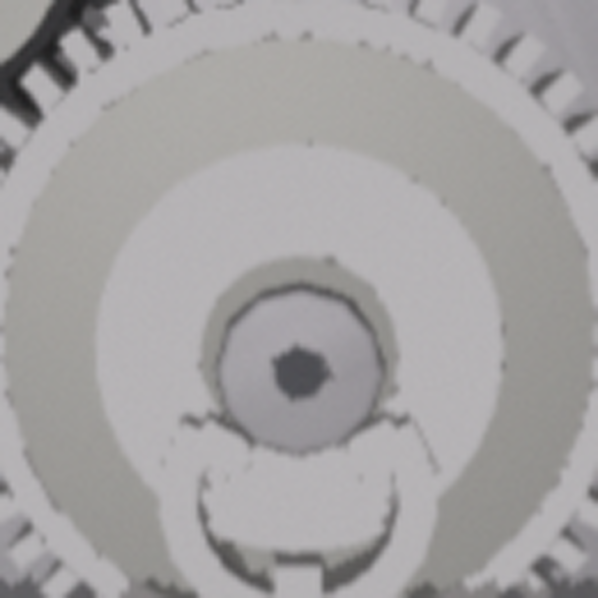

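Clip and shaft are both centred at x≈300, with the noses about to meet the groove. I'll push gently.

Request:
servo_tool:
  deltas:
    - [[-1,1,0,0,0],[-1,1,0,0,0],[-1,1,0,0,0],[-1,1,0,0,0]]

```text
clock: 18.6
position: [0.4775, -0.1721, 0.0525]
orientation: [3.142, -0.0, -0.474]
force: [-0.7, 0.1, 0.5]
grip_width: 0.0156
gripper_force: 30.0
```

Request:
servo_tool:
  deltas:
    - [[-1,1,0,0,0],[-1,1,0,0,0]]

```text
clock: 18.77
position: [0.4783, -0.1727, 0.0522]
orientation: [3.141, 0.002, -0.474]
force: [-2.3, 1.0, 1.7]
grip_width: 0.0158
gripper_force: 30.0
```

Request:
servo_tool:
  deltas:
    - [[-1,1,0,0,0],[-1,1,0,0,0]]

```text
clock: 18.93
position: [0.4787, -0.1728, 0.0516]
orientation: [3.141, 0.006, -0.474]
force: [-5.8, 2.0, 3.3]
grip_width: 0.0156
gripper_force: 30.0
```

Request:
servo_tool:
  deltas:
    - [[-1,1,0,0,0],[-1,0,0,0,0]]

```text
clock: 19.1
position: [0.4796, -0.1732, 0.0517]
orientation: [3.142, 0.005, -0.474]
force: [-5.4, 2.5, 2.8]
grip_width: 0.0156
gripper_force: 30.0
```

Request:
servo_tool:
  deltas:
    - [[-1,1,0,0,0],[-1,0,0,0,0]]

```text
clock: 19.27
position: [0.4805, -0.1737, 0.0517]
orientation: [3.141, 0.005, -0.474]
force: [-5.9, 1.4, 0.6]
grip_width: 0.0159
gripper_force: 30.0
```

Request:
servo_tool:
  deltas:
    - [[-1,1,0,0,0],[-1,0,0,0,0]]

```text
clock: 19.43
position: [0.4817, -0.1743, 0.0518]
orientation: [3.141, 0.005, -0.474]
force: [-4.1, 1.7, 0.5]
grip_width: 0.0159
gripper_force: 30.0
```

Request:
servo_tool:
  deltas:
    - [[-1,1,0,0,0],[-1,1,0,0,0]]

```text
clock: 19.6
position: [0.4841, -0.1756, 0.0518]
orientation: [3.142, 0.003, -0.474]
force: [-2.5, 0.7, -1.5]
grip_width: 0.0155
gripper_force: 30.0
```

Request:
servo_tool:
  deltas:
    - [[-1,1,0,0,0],[-1,1,0,0,0]]

```text
clock: 19.77
position: [0.4893, -0.1783, 0.0531]
orientation: [3.142, -0.005, -0.474]
force: [0.6, -1.0, -2.7]
grip_width: 0.0157
gripper_force: 30.0
```

Request:
servo_tool:
  deltas:
    - [[-1,1,0,0,0],[-1,1,0,0,0]]

```text
clock: 19.93
position: [0.4898, -0.1785, 0.0529]
orientation: [-3.141, -0.002, -0.474]
force: [-0.9, 0.4, 0.1]
grip_width: 0.016
gripper_force: 30.0
```

It snapped in. A small push to confirm the hard stop.

Request:
servo_tool:
  deltas:
    - [[-1,1,0,0,0],[-1,1,0,0,0],[-1,0,0,0,0]]

```text
clock: 20.18
position: [0.4899, -0.1784, 0.0521]
orientation: [-3.141, 0.002, -0.474]
force: [-2.6, 1.8, 0.8]
grip_width: 0.0161
gripper_force: 30.0
```

Request:
servo_tool:
  deltas:
    - [[-1,-1,0,0,0],[-0.3,0,0,0,0],[-0.2,0,0,0,0],[-0.2,0,0,0,0],[-0.2,0,0,0,0],[-0.2,0,0,-4,0],[-0.2,0,0,-10,0],[-0.2,0,0,-20,0],[-0.2,0,0,-20,0],[-0.2,0,0,-15,0],[-0.2,0,0,-6,0],[-0.2,0,0,0,0]]

```text
clock: 21.18
position: [0.4916, -0.1794, 0.1302]
orientation: [3.141, -0.005, -0.474]
force: [0.1, 0.5, 0.3]
grip_width: 0.0376
gripper_force: 0.0
```

Run:
```python
from h import *
snap('wrist','w9');snap('scene','s9');s=env.read_state();print(s['position'],s['force'],s['grip_width'])
a=pickle.load(open('pics/w9.pkl','rb'))['pixels'][90:240,180:330];b=pickle.load(open('pics/s9.pkl','rb'))['pixels'][90:165,190:290]
cv2.imwrite('pics/f.png',np.hstack([cv2.resize(a,(390,390),interpolation=2),cv2.resize(b,(400,300),interpolation=2).repeat(1,0) if 0 else cv2.copyMakeBorder(cv2.resize(b,(400,300),interpolation=2),0,90,0,0,0)])[:,:,::-1])
```

```text
[ 0.48966683 -0.17841751  0.12739474] [ 0.05690057  0.03949105 -1.21374348] 0.037199525553512636
```

View pics/f.png

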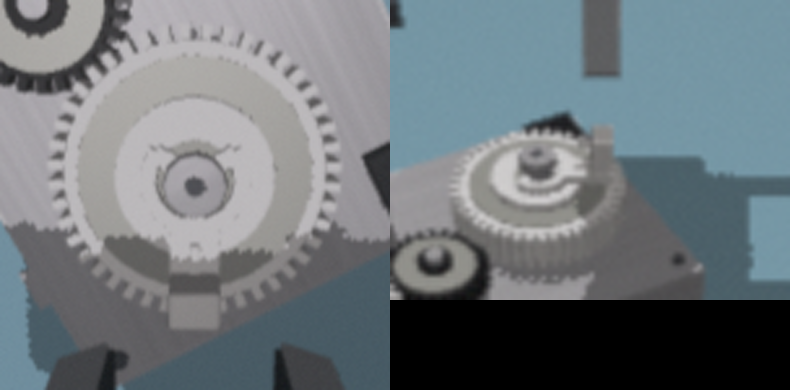

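The clip sits flat round the shaft (left (195,185), jaws closed past it), with its tab upright and free and the fingers well clear.

```bash
python3 -c "
from workcell import env
print(env.close_job())"
```

```text
the job is handed in; nothing more can be done
None
```

I pressed the gear down to its hard stop, snapped the clip into the groove and let go; in the last pictures it lies flat round the shaft. I handed the job in at about 21 s, and no verdict came back.

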